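# Put the rubber stamps away in the card drawer in reverse order

### The arm

A 6-joint arm with a two-finger parallel gripper is mounted at the origin on the work surface. World frame = base frame: x ahead of the robot, y to its left, z up, the work surface at z = 0. Lengths are in m, angles in rad, forces in N, time in s.
With the tool pointing down it reaches from about 0.325 to 0.775 m from the base axis. Payload 5.5 kg.
Tool frame: the origin (TCP) lies at the very end of the fingers, on their centre line; the grasp point (between the pads) lies 19 mm behind it; z points along the fingers, y is the line along which they close (so a half turn about z gives the same grasp; the last joint's range is limited). The gripper opens to 85 mm and grips with 20 to 120 N. Pads are 22 mm wide; open, the fingers measure 114 mm over their backs; the gripper's body (76 mm by 85 mm) begins 54 mm behind the grasp point. The pads swing forward as they close: fully open they stand 13 mm farther back than shut.
Start: joints at [1.199, 0.091, 1.231, -0, 1.82, -0.057], TCP at [0.186, 0.571, 0.193] pointing down, gripper open.
Joint ranges: [-2.87, 2.87], [-0.86, 2.18], [0.17, 2.46], [-1.51, 4.65], [0.06, 2.69], [-2.65, 2.65]. Speed limits (rad/s): [2.57, 2.57, 3.01, 3.14, 3.14, 3.14].

### API

Orientations are given as a rotation vector (axis times angle).
In Python, from plant import manip gives the robot as it stands.
- The arm moves only by the shell command python3 -m jog 'ROWS' [FORCE]. ROWS is JSON, a list of rows, each an object with "xyz": the shift along the tool's x, y, z in mm, a list of three; "yaw": the turn about the tool's z in degrees; "grip": the opening, from -1 (shut) to 1 (fully open). In form: [{"xyz": [dx, dy, dz], "yaw": yaw, "grip": grip}, ...]. A call has 1 to 5 rows; each row is the pose to reach, as a shift and turn from the pose commanded when the call began, along the tool's axes at that moment; what a row does not reach only later rows make up. A row lasts 1/8 s, in which the tool goes at most 62.5 mm and 10.7 degrees, less where a joint would pass 70% of its speed; a pose out of reach is approached as far as the arm can. A call with a gripper value outside its range is refused whole. The fingers move at their own pace and stop on an object; FORCE is the grip in N (left out, the last holds). Time passes only in rows, so rows that repeat a pose let the fingers close. It gives the time, the measured TCP pose, the force, the opening and the grip force at its end, in the units of the state.
- manip.get_obs(): the state, without advancing time (a new reading comes with each control period).
- manip.read_camera(name): name is "scene" or "top" or "wrist"; returns a dict with "image" (400x640x3 uint8, red, green, blue), "mtx" (3x3 intrinsics, pixels), "camera_from_world" (4x4, takes a point from world to camera coordinates). Camera axes: x right, y down, z forward; pixel columns grow to the right and rows downward; lengths in m; the calibration is good to about 2 mm. A picture is of the moment at which its call begins. There is no depth.
- manip.close_job(): hands the job in; it is judged then, once.
Trained networks look in the newest picture that a camera, given by its name, has taken for a name from the list of things; names that differ only in an ending like _2 or _b are one class to them, and where a whole thing is asked for, a point or a joint stands for the part that bears it (a point fixed in the world has none). Each returns a list of dicts, best first, with "p" (0 to 1); they miss things now and then, are a little off and sometimes report something else, mostly with a low value. They report only what shows in the picture. A call takes as long as a camera call. They do not tell look-alikes from the thing itself.
- manip.spot_in(camera, thing): "position" ([row, column] as shares, 0 to 1, of the picture: columns of its width, rows of its height, amid what is visible of it).
- manip.outline_of(camera, thing): "mask" (400x640 bool, what is visible of it) and "position" ([row, column] as shares, 0 to 1, of the picture: columns of its width, rows of its height, amid what is visible of it).
- manip.tip_of(camera, thing): "position" ([row, column] as shares, 0 to 1, of the picture: columns of its width, rows of its height: a listed point, or the origin of a listed thing).
The state is a dict: "clock": time; "joint_positions": joint angles; "qvel": joint speeds; "joint_efforts": joint torques, N m; "tcp_pos": TCP position; "eef_rot": TCP orientation; "ft_force": force on the tool from outside, world axes, zero at the start; "torque": the same for the moment, N m; "gripper_width": finger opening in m; "finger_force": force on a finger pad.
Only numpy, scipy, OpenCV 4.12 (cv2) and the standard library are available. Lean on these libraries where they do the work, as an engineer would, in place of code of your own. Each camera call takes 0.05 s, during which the arm holds its last target. There are 200 camera calls.

### The job

The printing is done: move the four wooden rubber stamps from the tray into the four compartments of the card drawer, one in each, in reverse order. The stamp nearest you in the tray goes into the compartment farthest from you, the next one into the second farthest, and so on, so that the farthest one ends up nearest you, behind the brass pull. Leave each standing upright on its compartment's floor, and do not tip a stamp over on the way.

Things in the scene. Friction and masses are not known exactly. Their poses are not given: they have to be found in the camera images.
- stamp_round: Loose rubber stamp, pale wood, 80 to 155 g: foot, seen from above, a round disc 46 mm across, 22 mm high (lowest 4 mm dark rubber); on its centre an upright round handle 24 mm in diameter, from 22 to 84 mm above the underside (27 mm brass ring up to 28 mm): grip it there. Origin: centre of the underside, z up along the handle.
- stamp_square: Loose rubber stamp, pale wood, 80 to 155 g: foot, seen from above, a 40 x 40 mm square, 22 mm high (lowest 4 mm dark rubber); on its centre an upright round handle 24 mm in diameter, from 22 to 92 mm above the underside (27 mm brass ring up to 28 mm): grip it there. Origin: centre of the underside, z up along the handle.
- stamp_cross: Loose rubber stamp, pale wood, 80 to 155 g: foot, seen from above, a plus-shaped cross, 52 mm from tip to tip with arms 18 mm wide (along its x and y), 22 mm high (lowest 4 mm dark rubber); on its centre an upright round handle 24 mm in diameter, from 22 to 80 mm above the underside (27 mm brass ring up to 28 mm): grip it there. Origin: centre of the underside, z up along the handle.
- stamp_bar: Loose rubber stamp, pale wood, 80 to 155 g: foot, seen from above, a long bar 26 mm (its x) by 56 mm (its y), 22 mm high (lowest 4 mm dark rubber); on its centre an upright round handle 24 mm in diameter, from 22 to 88 mm above the underside (27 mm brass ring up to 28 mm): grip it there. Origin: centre of the underside, z up along the handle.
- pad_round: Thin grey felt pad, a disc 56 mm across, 4 mm thick, fixed in the tray; the round stamp stands on it at the start, so it marks that stamp's place in the row. Origin: centre of its underside, on the tray's floor.
- pad_square: Thin grey felt pad, a 50 x 50 mm square, 4 mm thick, fixed in the tray; the square stamp stands on it at the start, so it marks that stamp's place in the row. Origin: centre of its underside, on the tray's floor.
- pad_cross: Thin grey felt pad, a plus-shaped cross 62 mm tip to tip, arms 28 mm wide, 4 mm thick, fixed in the tray; the cross stamp stands on it at the start, so it marks that stamp's place in the row. Origin: centre of its underside, on the tray's floor.
- pad_bar: Thin grey felt pad, a 36 x 66 mm oblong, 4 mm thick, fixed in the tray; the bar stamp stands on it at the start, so it marks that stamp's place in the row. Origin: centre of its underside, on the tray's floor.
- tray: White tray fixed to the table, 306 mm long (its x, roughly away from the robot), 96 wide (y), floor 8 thick, rim 14 high. The pads lie on its centre line at x = -105 (nearest the robot), -35, 35, 105 mm, in changing order; stamp undersides 12 mm above the table. Origin: centre of its underside, on the table. May lie left or right of the drawer.
- drawer: Open dark wood card drawer fixed to the table, its x roughly away from the robot; 298 x 96 mm, walls 42 mm high, near panel with brass pull 54 high, pull to x = -180. Floor top 8 mm above the table. Dividers 6 mm thick, tops at 28 mm, make 4 empty compartments 64 (x) x 80 (y) mm at x = -105 (nearest the robot), -35, 35, 105, y = 0. Origin: centre of its underside, on the table.
Mind the look-alikes: they are no part of the job. Leave any green or pink look-alike of the stamp_square alone.

How it is judged:
At the end, for the whole second after the job is handed in: Each stamp stands upright (within 0.1 rad), released and at rest, on the floor of its own compartment (within 22 mm of its centre along the drawer, 30 mm across, 4 mm in height), in the reverse of the order of the felt pads in the tray: nearest goes farthest (((x of pad_round in the frame of tray between -0.135 and -0.075 m and x of stamp_round in the frame of drawer between 0.083 and 0.127 m) or (x of pad_round in the frame of tray between -0.065 and -0.005 m and x of stamp_round in the frame of drawer between 0.013 and 0.057 m) or (x of pad_round in the frame of tray between 0.005 and 0.065 m and x of stamp_round in the frame of drawer between -0.057 and -0.013 m) or (x of pad_round in the frame of tray between 0.075 and 0.135 m and x of stamp_round in the frame of drawer between -0.127 and -0.083 m)) and y of stamp_round in the frame of drawer between -0.03 and 0.03 m and z of stamp_round in the frame of drawer between 0.004 and 0.012 m and angle between each of stamp_round, stamp_square, stamp_cross, stamp_bar's own z axis and vertical below 0.1 rad and linear speed of each of stamp_round, stamp_square, stamp_cross, stamp_bar below 0.02 m/s and angular speed of each of stamp_round, stamp_square, stamp_cross, stamp_bar below 0.2 rad/s and ((x of pad_square in the frame of tray between -0.135 and -0.075 m and x of stamp_square in the frame of drawer between 0.083 and 0.127 m) or (x of pad_square in the frame of tray between -0.065 and -0.005 m and x of stamp_square in the frame of drawer between 0.013 and 0.057 m) or (x of pad_square in the frame of tray between 0.005 and 0.065 m and x of stamp_square in the frame of drawer between -0.057 and -0.013 m) or (x of pad_square in the frame of tray between 0.075 and 0.135 m and x of stamp_square in the frame of drawer between -0.127 and -0.083 m)) and y of stamp_square in the frame of drawer between -0.03 and 0.03 m and z of stamp_square in the frame of drawer between 0.004 and 0.012 m and ((x of pad_cross in the frame of tray between -0.135 and -0.075 m and x of stamp_cross in the frame of drawer between 0.083 and 0.127 m) or (x of pad_cross in the frame of tray between -0.065 and -0.005 m and x of stamp_cross in the frame of drawer between 0.013 and 0.057 m) or (x of pad_cross in the frame of tray between 0.005 and 0.065 m and x of stamp_cross in the frame of drawer between -0.057 and -0.013 m) or (x of pad_cross in the frame of tray between 0.075 and 0.135 m and x of stamp_cross in the frame of drawer between -0.127 and -0.083 m)) and y of stamp_cross in the frame of drawer between -0.03 and 0.03 m and z of stamp_cross in the frame of drawer between 0.004 and 0.012 m and ((x of pad_bar in the frame of tray between -0.135 and -0.075 m and x of stamp_bar in the frame of drawer between 0.083 and 0.127 m) or (x of pad_bar in the frame of tray between -0.065 and -0.005 m and x of stamp_bar in the frame of drawer between 0.013 and 0.057 m) or (x of pad_bar in the frame of tray between 0.005 and 0.065 m and x of stamp_bar in the frame of drawer between -0.057 and -0.013 m) or (x of pad_bar in the frame of tray between 0.075 and 0.135 m and x of stamp_bar in the frame of drawer between -0.127 and -0.083 m)) and y of stamp_bar in the frame of drawer between -0.03 and 0.03 m and z of stamp_bar in the frame of drawer between 0.004 and 0.012 m); the robot touches nothing.
It fails at once if a stamp is tipped over (leans more than 0.8 rad) (angle between any of stamp_round, stamp_square, stamp_cross, stamp_bar's own z axis and vertical above 0.8 rad).
It also fails if it takes over 125 s, if anything falls off the work surface, if the arm or the gripper's body presses on something with over 40 N, if the wrist force passes 120 N, or if a joint passes its speed limit or range.

## Working session

There is one attempt and no reset: what is moved stays moved. The work goes in short steps, Python scripts to look and compute and a shell command to move; the robot and the scene stay as the last step left them, time stands still between calls to the robot, and variables do not carry over. Pictures are saved under pics/ and viewed, at most 14 in all, crops included, and the job is handed in when it is done.

```bash
mkdir -p pics
cat > h.py <<'E'
import numpy as np, cv2
from plant import manip
def cast(c,px,z):
    K=c["mtx"];T=c["camera_from_world"];R=T[:3,:3];t=T[:3,3]
    o=-R.T@t; d=R.T@np.linalg.inv(K)@np.array([px[0],px[1],1.])
    return o+d*(z-o[2])/d[2]
def proj(c,p):
    q=c["mtx"]@(c["camera_from_world"]@np.append(p,1))[:3]; return q[:2]/q[2]
def save(c,n): cv2.imwrite(f"pics/{n}.png",c["image"][:,:,::-1])
E
python3 - <<'E'
from h import *
for n in ["top","scene"]:
    c=manip.read_camera(n); save(c,n)
    for t,z in [("stamp_round",.012),("stamp_square",.012),("stamp_cross",.012),("stamp_bar",.012),("pad_round",.008),("pad_square",.008),("pad_cross",.008),("pad_bar",.008),("tray",0),("drawer",0)]:
        for r in manip.tip_of(n,t)[:3]:
            y,x=r["position"];print(n,t,round(r["p"],2),int(x*640),int(y*400),cast(c,(x*640,y*400),z).round(3))
print(manip.get_obs())
E
```

```text
top stamp_round 0.68 265 180 [0.533 0.129 0.012]
top stamp_round 0.44 251 212 [0.473 0.153 0.012]
top stamp_square 0.9 251 285 [0.339 0.151 0.012]
top stamp_square 0.78 251 214 [0.469 0.154 0.012]
top stamp_square 0.68 187 241 [0.418 0.272 0.012]
top stamp_cross 0.85 282 108 [0.67  0.098 0.012]
top stamp_bar 0.74 273 143 [0.604 0.114 0.012]
top stamp_bar 0.68 279 104 [0.678 0.103 0.012]
top pad_round 0.53 263 176 [0.542 0.133 0.008]
top pad_round 0.35 253 213 [0.472 0.151 0.008]
top pad_square 0.63 254 215 [0.468 0.149 0.008]
top pad_cross 0.58 282 107 [0.673 0.098 0.008]
top pad_bar 0.7 280 106 [0.676 0.102 0.008]
top pad_bar 0.59 270 143 [0.605 0.12  0.008]
top tray 0.98 267 162 [0.569 0.125 0.   ]
top drawer 0.74 407 177 [ 0.544 -0.142  0.   ]
top drawer 0.29 267 164 [0.566 0.126 0.   ]
scene stamp_round 0.61 361 219 [0.53  0.127 0.012]
scene stamp_square 0.84 355 194 [0.464 0.151 0.012]
scene stamp_square 0.79 325 161 [0.345 0.143 0.012]
scene stamp_square 0.79 391 168 [0.427 0.263 0.012]
scene stamp_cross 0.77 393 287 [0.681 0.097 0.012]
scene stamp_bar 0.92 377 246 [0.598 0.119
[... 433 characters left out ...]
119 0.   ]
{'clock': 1.1, 'joint_positions': array([ 1.19924204e+00,  9.10790704e-02,  1.23067164e+00,  2.93208077e-05,
        1.81977550e+00, -5.67043515e-02]), 'qvel': array([ 0.00069259,  0.00028001, -0.00045768, -0.00032773,  0.00107142,
       -0.00116248]), 'joint_efforts': array([ 3.89690831e-04, -4.58504534e+01, -4.18085539e+01,  5.77432365e-05,
        1.41108849e-03,  1.15312926e-05]), 'tcp_pos': array([0.18580984, 0.57053763, 0.19270378]), 'eef_rot': array([-4.92511530e-01, -3.10273283e+00, -1.11468246e-04]), 'ft_force': array([-0.45305723,  0.43535621,  1.18125383]), 'torque': array([0.02939821, 0.05342194, 0.04748632]), 'finger_force': 0.0, 'gripper_width': 0.08555334338818019}
```

View pics/top.png

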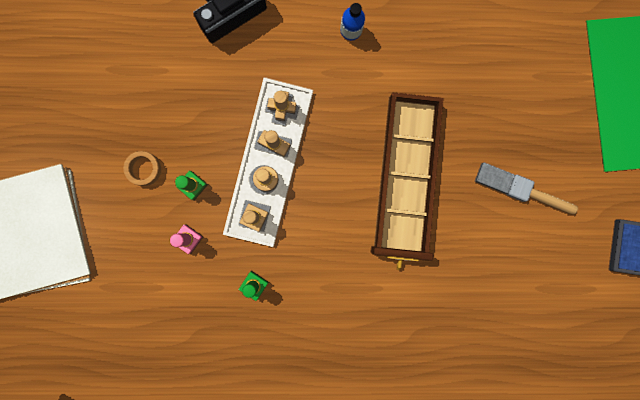

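View pics/scene.png

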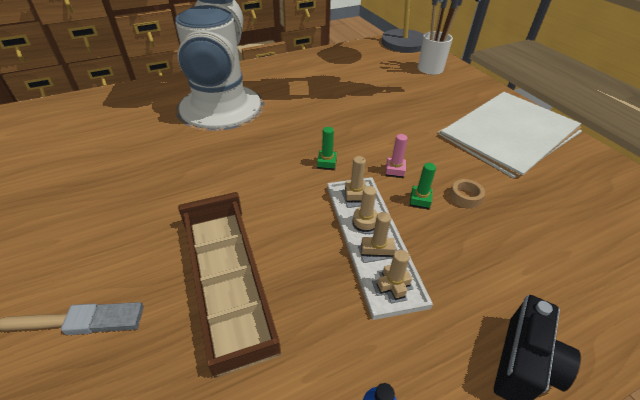

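The pictures show the stamp order from near to far as square (253,214), round (264,178), bar (271,142), cross (281,106). The drawer is at about (410,178). One pink and two green decoys stand off the tray. Next I fit the tray and drawer poses from their outlines.

```bash
cat >> h.py <<'E'
from scipy.spatial.transform import Rotation as Ro
from scipy.optimize import minimize
def sil(c,boxes,pose):
    x,y,a=pose; m=np.zeros((1600,2560),np.uint8); cs,sn=np.cos(a),np.sin(a)
    for (x0,x1,y0,y1,z0,z1) in boxes:
        P=[proj(c,[x+cs*u-sn*v,y+sn*u+cs*v,w]) for u in(x0,x1) for v in(y0,y1) for w in(z0,z1)]
        cv2.fillConvexPoly(m,cv2.convexHull((np.array(P)*4+1.5).astype(np.int32)),1)
    return cv2.resize(m.astype(np.float32),(640,400),interpolation=cv2.INTER_AREA)
TRAY=[(-.153,.153,-.048,.048,0,.014)]
DRAW=[(-.149,.149,-.048,.048,0,.042),(-.149,-.141,-.048,.048,0,.054)]
def fit(views,boxes,p0,ymask=None):
    f=lambda p:sum(np.abs(sil(c,boxes,p)-m).sum() for c,m in views)
    s=np.array([[0,0,0],[.01,0,0],[0,.01,0],[0,0,.08]])+p0
    r=minimize(f,p0,method="Nelder-Mead",options=dict(initial_simplex=s,xatol=2e-4,fatol=1))
    return r.x,r.fun,sum(m.sum() for _,m in views)
E
python3 - <<'E'
from h import *
V={"tray":[],"drawer":[]}
for n in ["top","scene"]:
    c=manip.read_camera(n)
    for t in V:
        m=manip.outline_of(n,t)[0]["mask"].astype(np.uint8)
        m=cv2.morphologyEx(m,cv2.MORPH_CLOSE,np.ones((5,5)))
        k,_=cv2.findContours(m,0,2); h=[cv2.convexHull(max(k,key=cv2.contourArea))]
        if t=="tray" : m=cv2.drawContours(m*0,h,-1,1,-1) if n=="top" else m
        V[t].append((c,m.astype(np.float32)))
for t,B,p0 in [("tray",TRAY,[.57,.125,-.23]),("drawer",DRAW,[.547,-.14,-.07])]:
    for v in (V[t][:1],V[t][1:],V[t]):
        print(t,[np.round(q,4) for q in fit(v,B,p0)])
o=manip.get_obs();print(Ro.from_rotvec(o["eef_rot"]).as_matrix().round(3))
c=manip.read_camera("wrist");save(c,"wrist0");T=c["camera_from_world"]
print((Ro.from_rotvec(o["eef_rot"]).as_matrix().T@(-T[:3,:3].T@T[:3,3]-o["tcp_pos"])).round(3), (T[:3,:3]@Ro.from_rotvec(o["eef_rot"]).as_matrix()).round(2))
E
```

```text
Traceback (most recent call last):
IndexError: list index out of range
```

Run:
```python
from h import *
V={"tray":[],"drawer":[]}
for n in ["top","scene"]:
    for t in V:
        for _ in range(4):
            c=manip.read_camera(n); r=manip.outline_of(n,t)
            if r: break
        else: print("none",n,t); continue
        m=r[0]["mask"].astype(np.uint8)
        m=cv2.morphologyEx(m,cv2.MORPH_CLOSE,np.ones((5,5)))
        k,_=cv2.findContours(m,0,2); h=[cv2.convexHull(max(k,key=cv2.contourArea))]
        if t=="tray" and n=="top": m=cv2.drawContours(m*0,h,-1,1,-1)
        V[t].append((c,m.astype(np.float32)))
for t,B,p0 in [("tray",TRAY,[.57,.125,-.23]),("drawer",DRAW,[.547,-.14,-.07])]:
    for v in (V[t][:1],V[t][1:],V[t]):
        if v: print(t,[np.round(q,4) for q in fit(v,B,p0)])
o=manip.get_obs();print(Ro.from_rotvec(o["eef_rot"]).as_matrix().round(3))
c=manip.read_camera("wrist");save(c,"wrist0");T=c["camera_from_world"]
print((Ro.from_rotvec(o["eef_rot"]).as_matrix().T@(-T[:3,:3].T@T[:3,3]-o["tcp_pos"])).round(3), (T[:3,:3]@Ro.from_rotvec(o["eef_rot"]).as_matrix()).round(2),c["mtx"][0])
```

```text
tray [array([ 0.5695,  0.1247, -0.2393]), np.float64(164.875), np.float32(8600.0)]
tray [array([ 0.5717,  0.1252, -0.2408]), np.float64(3845.375), np.float32(4054.0)]
tray [array([ 0.5703,  0.1251, -0.2424]), np.float64(4086.5), np.float32(12654.0)]
drawer [array([ 0.5405, -0.1379, -0.0959]), np.float64(365.8125), np.float32(9242.0)]
drawer [array([-0.7663,  0.6133,  1.2367]), np.float64(3914.0), np.float32(3914.0)]
drawer [array([ 0.5388, -0.1377, -0.0931]), np.float64(15306.6875), np.float32(13156.0)]
[[-0.951  0.31  -0.   ]
 [ 0.31   0.951  0.   ]
 [ 0.     0.    -1.   ]]
[ 0.081  0.001 -0.18 ] [[-0.    1.   -0.  ]
 [-0.95 -0.   -0.31]
 [-0.31 -0.    0.95]] [317.6525689   0.        321.9698393]
```

```bash
python3 -m jog '[{"xyz":[-45,-33,-20],"yaw":0,"grip":1},{"xyz":[-95,-69,-40],"yaw":0,"grip":1},{"xyz":[-144,-104,-40],"yaw":0,"grip":1},{"xyz":[-192,-139,-40],"yaw":0,"grip":1},{"xyz":[-240,-174,-40],"yaw":0,"grip":1}]'; python3 -m jog '[{"xyz":[-48,-35,0],"yaw":-1,"grip":1},{"xyz":[-96,-70,0],"yaw":-2,"grip":1},{"xyz":[-144,-104,0],"yaw":-3,"grip":1},{"xyz":[-192,-139,0],"yaw":-4.4,"grip":1},{"xyz":[-192,-139,0],"yaw":-4.4,"grip":1}]'
python3 - <<'E'
from h import *
c=manip.read_camera("wrist");save(c,"wrist1")
c=manip.read_camera("top");save(c,"top1")
E
```

```text
clock: 2.33
tcp_pos: [0.3609, 0.3291, 0.2329]
eef_rot: [0.492, 3.102, 0.001]
ft_force: [-0.1, 0.4, -0.0]
gripper_width: 0.0854
finger_force: 0.0
clock: 2.95
tcp_pos: [0.5011, 0.1357, 0.2319]
eef_rot: [-0.382, -3.117, 0.002]
ft_force: [-0.1, 0.0, -0.7]
gripper_width: 0.0853
finger_force: 0.0
```

View pics/wrist1.png

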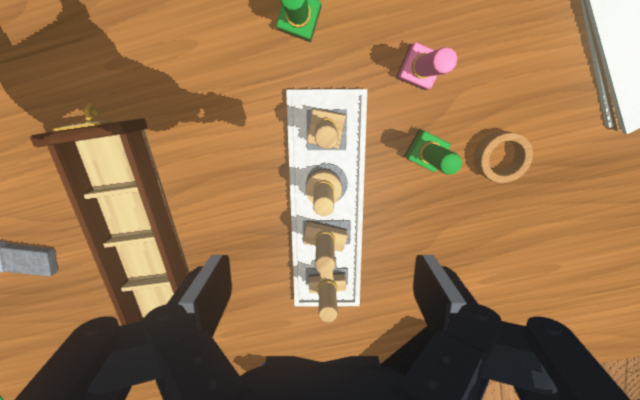

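The wrist picture shows the handle tops at about (326,131) square, (323,205) round, (325,262) bar and (328,313) cross. I'll cast these at their known heights and save an enlarged crop for refinement.

Run:
```python
from h import *
c=manip.read_camera("wrist")
for s,px,z,u in [("square",(326,132),.104,-.105),("round",(323,206),.096,-.035),("bar",(325,263),.1,.035),("cross",(328,313),.092,.105)]:
    p=cast(c,px,z); a=-.239;e=[.5695+np.cos(a)*u,.1247+np.sin(a)*u]
    t=manip.tip_of("wrist","stamp_"+s); b=t and max(t,key=lambda r:r["p"]-5*np.hypot(*(cast(c,(r["position"][1]*640,r["position"][0]*400),.012)[:2]-e)))
    print(s,p.round(4),np.round(e,4), b and (round(b["p"],2),cast(c,(b["position"][1]*640,b["position"][0]*400),.012).round(4)))
cv2.imwrite("pics/w1c.png",cv2.resize(c["image"][70:330,270:390,::-1],None,fx=2.3,fy=2.3,interpolation=2))
# drawer
for w in [(0,0)]:
    ps=[(-.149,.048,.042),(-.149,-.048,.042),(.149,.048,.042),(-.141,.04,.008),(-.141,-.04,.008),(-.073,-.04,.008)]
    for u,v,z in ps:
        a=-.096;print((u,v),proj(c,[.5405+np.cos(a)*u-np.sin(a)*v,-.138+np.sin(a)*u+np.cos(a)*v,z]).round(1))
```

```text
square [0.4584 0.1539 0.104 ] [0.4675 0.1496] (0.84, array([0.4664, 0.1526, 0.012 ]))
round [0.5339 0.1326 0.096 ] [0.5355 0.133 ] (0.57, array([0.5384, 0.1276, 0.012 ]))
bar [0.5985 0.1191 0.1   ] [0.6035 0.1164] (0.86, array([0.6065, 0.1147, 0.012 ]))
cross [0.6702 0.1056 0.092 ] [0.6715 0.0998] (0.62, array([0.6721, 0.0974, 0.012 ]))
(-0.149, 0.048) [116.4 120.8]
(-0.149, -0.048) [ 36.3 133. ]
(0.149, 0.048) [187.9 332.2]
(-0.141, 0.04) [129.2 125.8]
(-0.141, -0.04) [ 68.1 135.1]
(-0.073, -0.04) [ 88.  186.3]
```

View pics/w1c.png

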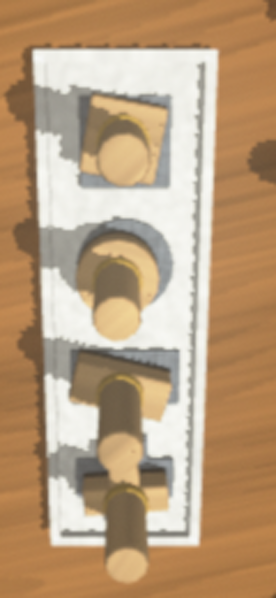

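The crop shows the square foot turned about 10° clockwise from the tray, the bar about 14° and the cross about -3°. The arm had settled a little since the first view, so I recompute with the crop's pixels.

Run:
```python
from h import *
c=manip.read_camera("wrist")
o=manip.get_obs();R=Ro.from_rotvec(o["eef_rot"]).as_matrix();print(o["tcp_pos"].round(4),R.round(3)[:2])
for s,px,z,u in [("square",(324,139.6),.104,-.105),("round",(320.9,208.3),.096,-.035),("bar",(322.6,265.7),.1,.035),("cross",(325.2,315.2),.092,.105)]:
    p=cast(c,px,z); a=-.239;e=np.array([.5695+np.cos(a)*u,.1247+np.sin(a)*u,.055])
    p[2]=.055;print(s,p.round(4),e.round(4),(R.T@(p-o["tcp_pos"])*1000).round(1),(R.T@(e-o["tcp_pos"])*1000).round(1))
```

```text
[0.4992 0.1403 0.233 ] [[-0.972  0.234  0.   ]
 [ 0.234  0.972  0.   ]]
square [0.4646 0.1517 0.055 ] [0.4675 0.1496 0.055 ] [ 36.3   2.9 178. ] [ 33.    1.5 178. ]
round [0.5357 0.1314 0.055 ] [0.5355 0.133  0.055 ] [-37.6  -0.2 178. ] [-37.    1.3 178. ]
bar [0.6012 0.1175 0.055 ] [0.6035 0.1164 0.055 ] [-104.5    1.6  178. ] [-107.     1.1  178. ]
cross [0.6728 0.1036 0.055 ] [0.6715 0.0998 0.055 ] [-177.4    4.8  178. ] [-177.     0.9  178. ]
```

```bash
python3 -m jog '[{"xyz":[34,2,30],"yaw":10,"grip":1},{"xyz":[34,2,85],"yaw":10,"grip":1},{"xyz":[34,2,140],"yaw":10,"grip":1},{"xyz":[34,2,178],"yaw":10,"grip":1},{"xyz":[34,2,178],"yaw":10,"grip":1}]' 40; python3 -m jog '[{"xyz":[0,0,0],"yaw":0,"grip":0},{"xyz":[0,0,0],"yaw":0,"grip":-0.5},{"xyz":[0,0,0],"yaw":0,"grip":-1},{"xyz":[0,0,0],"yaw":0,"grip":-1},{"xyz":[0,0,0],"yaw":0,"grip":-1}]'
```

```text
clock: 3.98
tcp_pos: [0.4644, 0.1491, 0.0514]
eef_rot: [-0.64, -3.069, 0.004]
ft_force: [-0.9, 0.3, 0.6]
gripper_width: 0.085
finger_force: 0.0
clock: 4.6
tcp_pos: [0.4679, 0.1491, 0.0562]
eef_rot: [0.643, 3.073, 0.001]
ft_force: [-1.0, -1.9, 5.4]
gripper_width: 0.0218
finger_force: 38.9
```

```bash
python3 -m jog '[{"xyz":[0,0,-40],"yaw":0,"grip":-1},{"xyz":[0,0,-95],"yaw":0,"grip":-1},{"xyz":[0,0,-135],"yaw":0,"grip":-1},{"xyz":[-38,-46,-135],"yaw":-3,"grip":-1},{"xyz":[-76,-92,-135],"yaw":-6,"grip":-1}]'; python3 -m jog '[{"xyz":[-38,-46,0],"yaw":-4,"grip":-1},{"xyz":[-76,-92,0],"yaw":-8,"grip":-1},{"xyz":[-115,-140,0],"yaw":-12.2,"grip":-1},{"xyz":[-115,-140,0],"yaw":-12.2,"grip":-1},{"xyz":[-115,-140,0],"yaw":-12.2,"grip":-1}]'
python3 - <<'E'
from h import *
c=manip.read_camera("wrist");save(c,"wrist2")
for u,v,z in [(-.149,.048,.042),(-.149,-.048,.042),(.149,.048,.042),(-.141,.04,.008),(-.141,-.04,.008),(-.073,-.04,.008),(-.07,-.04,.028),(-.07,.04,.028),(0,-.04,.028),(0,.04,.028)]:
        a=-.096;print((u,v,z),proj(c,[.5405+np.cos(a)*u-np.sin(a)*v,-.138+np.sin(a)*u+np.cos(a)*v,z]).round(1))
E
```

```text
clock: 5.22
tcp_pos: [0.5003, 0.0337, 0.1902]
eef_rot: [0.475, 3.104, 0.0]
ft_force: [1.7, 1.0, -1.9]
gripper_width: 0.0216
finger_force: 39.6
clock: 5.85
tcp_pos: [0.5667, -0.1338, 0.1889]
eef_rot: [-0.15, -3.136, -0.002]
ft_force: [0.1, 0.0, -0.1]
gripper_width: 0.0216
finger_force: 39.7
(-0.149, 0.048, 0.042) [367.3 -20.4]
(-0.149, -0.048, 0.042) [258.9 -20.4]
(0.149, 0.048, 0.042) [356.2 273.7]
(-0.141, 0.04, 0.008) [354.2   0.4]
(-0.141, -0.04, 0.008) [273.8   0.4]
(-0.073, -0.04, 0.008) [276.9  73.5]
(-0.07, -0.04, 0.028) [274.3  75.6]
(-0.07, 0.04, 0.028) [354.   75.5]
(0, -0.04, 0.028) [277.4 145.2]
(0, 0.04, 0.028) [352.  145.2]
```

View pics/wrist2.png

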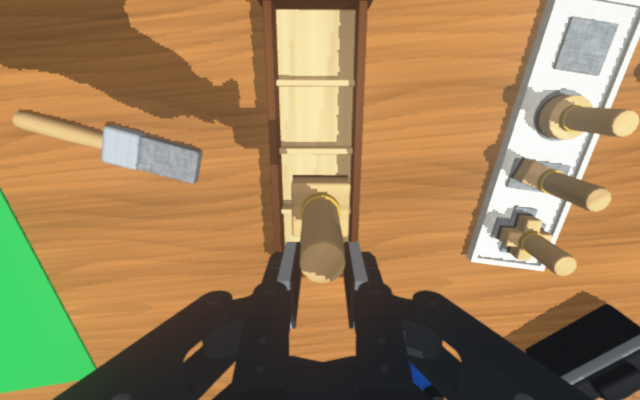

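The dividers show at rows 82 and 150, against predicted 75.5 and 145, so the drawer's x is about 0.546. The held square foot is upright and aligned.

```bash
cat >> h.py <<'E'
def go(x,y,z,ang=None):
    o=manip.get_obs();R=Ro.from_rotvec(o["eef_rot"]).as_matrix()
    a=np.degrees(np.arctan2(R[1,1],R[0,1]))
    print(o["tcp_pos"].round(4),"toolY deg",a.round(1),"shift mm",(R.T@(np.array([x,y,z])-o["tcp_pos"])*1000).round(1),"yaw",None if ang is None else round(a-ang,1))
DX,DY,DA=.546,-.1375,-.096
def comp(u,v=0): return DX+np.cos(DA)*u-np.sin(DA)*v, DY+np.sin(DA)*u+np.cos(DA)*v
E
python3 -c "
from h import *
go(comp(.105)[0]+.002,comp(.105)[1],.0525,84.5)"
```

```text
[ 0.5668 -0.1332  0.1895] toolY deg 84.6 shift mm [-86.8  -6.3 136.9] yaw 0.1
```

```bash
python3 -m jog '[{"xyz":[-45,-3,0],"yaw":0,"grip":-1},{"xyz":[-87,-6,0],"yaw":0,"grip":-1},{"xyz":[-87,-6,35],"yaw":0,"grip":-1},{"xyz":[-87,-6,75],"yaw":0,"grip":-1},{"xyz":[-87,-6,75],"yaw":0,"grip":-1}]'
python3 - <<'E'
from h import *
c=manip.read_camera("wrist");save(c,"wrist3");go(comp(.105)[0]+.002,comp(.105)[1],.0525,84.5)
E
```

```text
clock: 6.52
tcp_pos: [0.6508, -0.1458, 0.1102]
eef_rot: [-0.145, -3.13, -0.003]
ft_force: [-0.5, -0.4, -0.8]
gripper_width: 0.0217
finger_force: 39.7
[ 0.6521 -0.1464  0.1137] toolY deg 84.7 shift mm [-0.8 -1.2 61.2] yaw 0.2
```

View pics/wrist3.png

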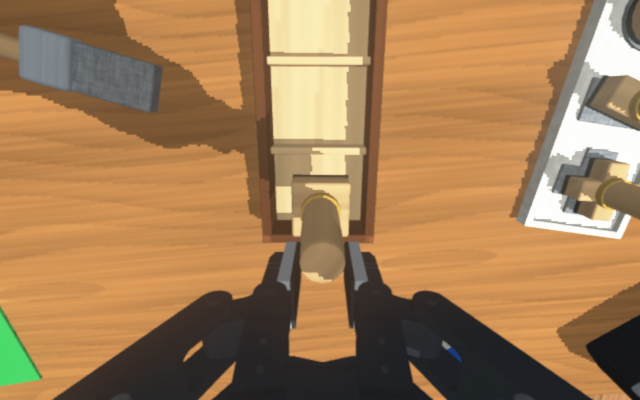

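The foot sits between the third divider (row 150) and the far wall, centred at column 321. I'll lower it.

```bash
python3 -m jog '[{"xyz":[-1,-1,20],"yaw":0,"grip":-1},{"xyz":[-1,-1,40],"yaw":0,"grip":-1},{"xyz":[-1,-1,55],"yaw":0,"grip":-1},{"xyz":[-1,-1,61],"yaw":0,"grip":-1},{"xyz":[-1,-1,61],"yaw":0,"grip":-1}]'; python3 -c "
from h import *
go(comp(.105)[0]+.002,comp(.105)[1],.0525,84.5);print(manip.get_obs()['ft_force'])"
```

```text
clock: 7.2
tcp_pos: [0.6539, -0.1493, 0.0536]
eef_rot: [-0.149, -3.138, -0.0]
ft_force: [0.8, -0.6, -1.8]
gripper_width: 0.0214
finger_force: 39.8
[ 0.6539 -0.1493  0.0536] toolY deg 84.6 shift mm [1.6 1.6 1.1] yaw 0.1
[ 0.76586815 -0.59351501 -1.78480415]
```

```bash
python3 -m jog '[{"xyz":[0,0,1],"yaw":0,"grip":-1},{"xyz":[0,0,1],"yaw":0,"grip":-1},{"xyz":[0,0,1],"yaw":0,"grip":0},{"xyz":[0,0,1],"yaw":0,"grip":0.3},{"xyz":[0,0,1],"yaw":0,"grip":0.3}]';  python3 -m jog '[{"xyz":[0,0,-30],"yaw":0,"grip":0.3},{"xyz":[0,0,-80],"yaw":0,"grip":0.6},{"xyz":[0,0,-130],"yaw":0,"grip":1},{"xyz":[0,0,-130],"yaw":0,"grip":1},{"xyz":[0,0,-130],"yaw":0,"grip":1}]'; python3 -c "
from h import *
c=manip.read_camera('top');save(c,'top4')
go(.5357,.1322,.180,76.3)"
```

```text
clock: 7.82
tcp_pos: [0.6541, -0.1492, 0.053]
eef_rot: [0.149, 3.138, -0.0]
ft_force: [-0.4, 0.2, -0.5]
gripper_width: 0.0557
finger_force: 0.0
clock: 8.45
tcp_pos: [0.6539, -0.1492, 0.1825]
eef_rot: [0.149, 3.138, -0.0]
ft_force: [0.3, -0.3, -1.2]
gripper_width: 0.0854
finger_force: 0.0
[ 0.6535 -0.1491  0.1811] toolY deg 84.6 shift mm [143.9 268.9   1.5] yaw 8.3
```

View pics/top4.png

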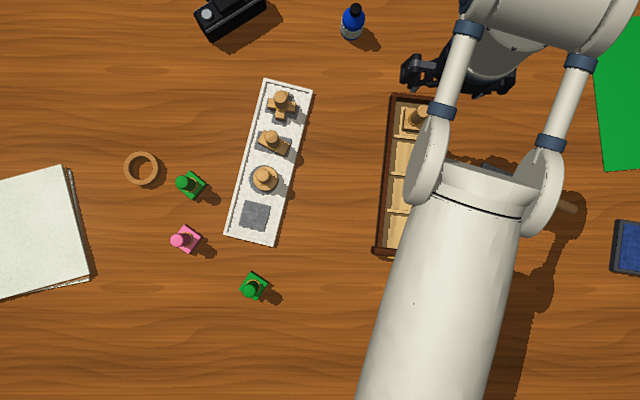

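The square stamp stands in the far compartment at (417,118). Next is the round one.

```bash
python3 -m jog '[{"xyz":[25,47,0],"yaw":0,"grip":1},{"xyz":[52,98,0],"yaw":0,"grip":1},{"xyz":[80,150,0],"yaw":0,"grip":1},{"xyz":[108,202,0],"yaw":0,"grip":1},{"xyz":[134,250,0],"yaw":0,"grip":1}]';  python3 -m jog '[{"xyz":[10,19,0],"yaw":0,"grip":1},{"xyz":[10,19,40],"yaw":0,"grip":1},{"xyz":[10,19,85],"yaw":0,"grip":1},{"xyz":[10,19,125],"yaw":0,"grip":1},{"xyz":[10,19,125],"yaw":0,"grip":1}]'; python3 -c "
from h import *
go(.5357,.1322,.0560,84.5)"
```

```text
clock: 9.12
tcp_pos: [0.5424, 0.114, 0.1804]
eef_rot: [-0.149, -3.135, 0.001]
ft_force: [-0.3, 0.1, -0.4]
gripper_width: 0.0851
finger_force: 0.0
clock: 9.75
tcp_pos: [0.5322, 0.1315, 0.0518]
eef_rot: [-0.148, -3.127, 0.004]
ft_force: [-1.2, -0.5, 0.2]
gripper_width: 0.0854
finger_force: 0.0
[0.5322 0.1315 0.0518] toolY deg 84.6 shift mm [-3.3  1.  -4.3] yaw 0.1
```

```bash
python3 -m jog '[{"xyz":[0,0,0],"yaw":0,"grip":0},{"xyz":[0,0,0],"yaw":0,"grip":-0.5},{"xyz":[0,0,0],"yaw":0,"grip":-1},{"xyz":[0,0,0],"yaw":0,"grip":-1},{"xyz":[0,0,0],"yaw":0,"grip":-1}]' 40; python3 -c "
from h import *
go(.5357,.1322,.0560,84.5)"; python3 -m jog '[{"xyz":[0,0,-40],"yaw":0,"grip":-1},{"xyz":[0,0,-95],"yaw":0,"grip":-1},{"xyz":[0,0,-125],"yaw":0,"grip":-1},{"xyz":[-14,-50,-125],"yaw":0,"grip":-1},{"xyz":[-28,-107,-125],"yaw":0,"grip":-1}]'; python3 -m jog '[{"xyz":[-15,-55,0],"yaw":0,"grip":-1},{"xyz":[-30,-110,0],"yaw":0,"grip":-1},{"xyz":[-43,-160,0],"yaw":0,"grip":-1},{"xyz":[-43,-160,0],"yaw":0,"grip":-1},{"xyz":[-43,-160,0],"yaw":0,"grip":-1}]'
python3 - <<'E'
from h import *
c=manip.read_camera("wrist");save(c,"wrist5");go(*comp(.035),.0525,84.5)
E
```

```text
clock: 10.38
tcp_pos: [0.5362, 0.1323, 0.058]
eef_rot: [0.149, 3.138, 0.0]
ft_force: [0.1, -0.2, 0.7]
gripper_width: -0.0
finger_force: 0.0
[0.5362 0.1323 0.058 ] toolY deg 84.6 shift mm [ 0.5 -0.1  2. ] yaw 0.1
clock: 11.0
tcp_pos: [0.5542, 0.0227, 0.1835]
eef_rot: [0.145, 3.137, 0.0]
ft_force: [0.6, -0.6, -1.0]
gripper_width: -0.0001
finger_force: 0.0
clock: 11.62
tcp_pos: [0.5814, -0.14, 0.1825]
eef_rot: [-0.15, -3.138, -0.001]
ft_force: [-0.3, 0.5, 0.1]
gripper_width: -0.0001
finger_force: 0.0
[ 0.5814 -0.1394  0.1827] toolY deg 84.6 shift mm [  0.4  -1.6 130.2] yaw 0.1
```

View pics/wrist5.png

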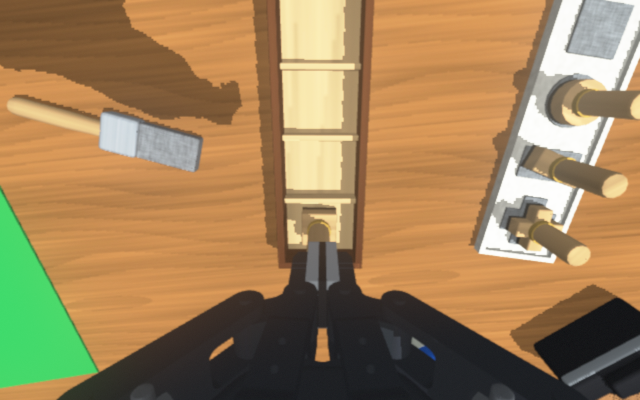

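The fingers closed on nothing (width 0): the round stamp was missed and still stands in the tray. I'll check where it is now and whether the projected TCP matches the fingertips.

Run:
```python
from h import *
c=manip.read_camera("wrist");o=manip.get_obs()
print("tcp px",proj(c,o["tcp_pos"]))
print(proj(c,[.5357,.1322,.034]),proj(c,[.5357,.1322,.096]))
for n in ["top","wrist"]:
    c=manip.read_camera(n)
    for s,z in [("round",.012),("bar",.012),("cross",.012),("square",.008)]:
        print(n,s,[(round(r["p"],2),cast(c,(r["position"][1]*640,r["position"][0]*400),z).round(4)[:2]) for r in manip.tip_of(n,"stamp_"+s)[:3]])
    save(c,n+"6")
c=cv2.imread("pics/top6.png")[80:250,210:330];cv2.imwrite("pics/t6c.png",cv2.resize(c,None,fx=3.4,fy=3.4,interpolation=2))
c=cv2.imread("pics/wrist6.png")[40:300,460:640];cv2.imwrite("pics/t6c.png",np.hstack([cv2.imread("pics/t6c.png"),cv2.resize(c,(400,578))]) )
```

```text
tcp px [320.86120824 228.84152686]
[589.10361129 101.12018036] [650.58293315 103.41897017]
top round [(0.85, array([0.534 , 0.1291])), (0.47, array([0.5358, 0.1267])), (0.25, array([0.5689, 0.1226]))]
top bar [(0.61, array([0.6102, 0.112 ]))]
top cross []
top square [(0.91, array([0.3445, 0.1549])), (0.76, array([ 0.6607, -0.1471])), (0.74, array([0.526 , 0.2666]))]
wrist round [(0.81, array([0.5372, 0.1266])), (0.3, array([0.6739, 0.0951]))]
wrist bar [(0.8, array([0.6046, 0.1132])), (0.62, array([0.4677, 0.1455]))]
wrist cross [(0.93, array([0.6711, 0.0952])), (0.55, array([0.6002, 0.1151]))]
wrist square [(0.66, array([ 0.6518, -0.1535]))]
```

View pics/t6c.png

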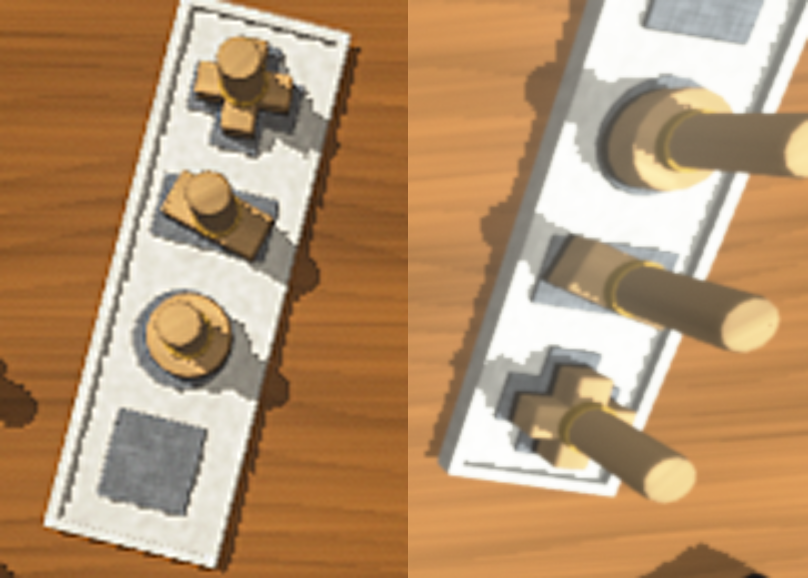

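The view contradicts a centred grip. The fingertips appear about 12–15 mm farther from the robot than the reported TCP, and the square's 21.7 mm grip width suits an edge grip. I'll check this in the two fixed cameras with the TCP marked.

Run:
```python
from h import *
o=manip.get_obs();R=Ro.from_rotvec(o["eef_rot"]).as_matrix();print(o["tcp_pos"],R.round(3))
out=[]
for n in ["top","scene","wrist"]:
    c=manip.read_camera(n);im=c["image"][:,:,::-1].copy();p=proj(c,o["tcp_pos"]);print(n,p)
    x0,y0=[int(min(max(v-k,0),L-2*k)) for v,k,L in zip(p,(60,60),(640,400))]
    cr=cv2.resize(im[y0:y0+120,x0:x0+120],(390,390),interpolation=2)
    for q,col in [((0,0,0),(0,0,255)),((.011,0,0),(0,255,0)),((-.011,0,0),(255,0,0)),((0,0,-.1),(255,0,255))]:
        s=(proj(c,o["tcp_pos"]+R@np.array(q))-[x0,y0]+.5)*3.25
        cv2.circle(cr,tuple(int(v) for v in s),3,col,-1)
    out.append(cr)
cv2.imwrite("pics/tcp.png",cv2.resize(np.hstack(out),(800,267),interpolation=3))
```

```text
[ 0.58145378 -0.140151    0.18269539] [[-0.996  0.095  0.   ]
 [ 0.095  0.996 -0.   ]
 [-0.    -0.    -1.   ]]
top [429.03291183 142.34592962]
scene [212.72984343 220.74699926]
wrist [320.53711446 228.77588759]
```

View pics/tcp.png

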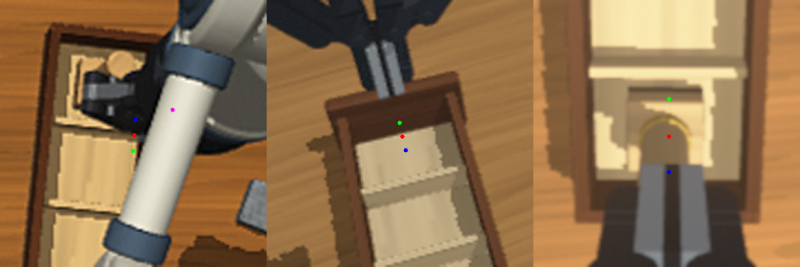

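In both views the fingertips lie about 30 mm higher than the reported TCP, so the round's handle was passed over and the square was only held by its top. I'll measure that offset.

Run:
```python
from h import *
o=manip.get_obs();R=Ro.from_rotvec(o["eef_rot"]).as_matrix()
s=manip.read_camera("scene");w=manip.read_camera("wrist")
print(o["tcp_pos"],s["camera_from_world"][:3,:3].round(2))
for h in (0,.01,.02,.03,.04):
    print(h,[ (proj(s,o["tcp_pos"]+R@np.array([x,0,-h])).round(0),proj(w,o["tcp_pos"]+R@np.array([x,0,-h])).round(0)) for x in (-.011,0,.011)])
```

```text
[ 0.58141037 -0.14031661  0.18264639] [[ 0.43  0.9   0.01]
 [ 0.64 -0.3  -0.71]
 [-0.63  0.32 -0.7 ]]
0 [(array([214., 227.]), array([320., 245.])), (array([213., 221.]), array([320., 229.])), (array([211., 215.]), array([320., 212.]))]
0.01 [(array([213., 222.]), array([320., 253.])), (array([211., 215.]), array([320., 236.])), (array([210., 209.]), array([320., 218.]))]
0.02 [(array([211., 216.]), array([320., 261.])), (array([210., 210.]), array([320., 244.])), (array([208., 204.]), array([320., 225.]))]
0.03 [(array([210., 210.]), array([320., 270.])), (array([208., 204.]), array([320., 252.])), (array([207., 198.]), array([320., 233.]))]
0.04 [(array([208., 204.]), array([320., 281.])), (array([207., 198.]), array([320., 262.])), (array([205., 192.]), array([320., 242.]))]
```

The two views agree on about 39 mm. That also fits the evidence: the square (top at 0.104) was just caught and the round (top at 0.096) was missed. From now on I command the TCP about 39 mm deeper than the tip height I want.

```bash
python3 -m jog '[{"xyz":[13,50,0],"yaw":0,"grip":1},{"xyz":[28,106,0],"yaw":0,"grip":1},{"xyz":[43,162,0],"yaw":0,"grip":1},{"xyz":[57,218,0],"yaw":0,"grip":1},{"xyz":[71,266,0],"yaw":0,"grip":1}]';  python3 -m jog '[{"xyz":[0,0,0],"yaw":0,"grip":1},{"xyz":[0,0,40],"yaw":0,"grip":1},{"xyz":[0,0,90],"yaw":0,"grip":1},{"xyz":[0,0,130],"yaw":0,"grip":1},{"xyz":[0,0,154],"yaw":0,"grip":1}]'; python3 -m jog '[{"xyz":[0,0,0],"yaw":0,"grip":1},{"xyz":[0,0,0],"yaw":0,"grip":0},{"xyz":[0,0,0],"yaw":0,"grip":-1},{"xyz":[0,0,0],"yaw":0,"grip":-1},{"xyz":[0,0,0],"yaw":0,"grip":-1}]' 40; python3 -c "
from h import *
go(*comp(.035),.15,84.5)"
```

```text
clock: 13.1
tcp_pos: [0.5354, 0.1332, 0.1828]
eef_rot: [0.148, 3.138, 0.0]
ft_force: [1.1, -0.1, 0.6]
gripper_width: 0.0858
finger_force: 0.0
clock: 13.72
tcp_pos: [0.5349, 0.1298, 0.0258]
eef_rot: [-0.151, -3.135, 0.002]
ft_force: [0.0, 0.0, 0.8]
gripper_width: 0.0851
finger_force: 0.0
clock: 14.35
tcp_pos: [0.5365, 0.1313, 0.0296]
eef_rot: [0.149, 3.137, 0.0]
ft_force: [0.1, -0.8, 1.7]
gripper_width: 0.0228
finger_force: 39.5
[0.5365 0.1313 0.0296] toolY deg 84.6 shift mm [ -70.1 -266.7 -120.4] yaw 0.1
```

Gripped (22.8 mm). I'll lift it and move over the second-farthest compartment.

```bash
python3 -m jog '[{"xyz":[0,0,-40],"yaw":0,"grip":-1},{"xyz":[0,0,-95],"yaw":0,"grip":-1},{"xyz":[0,0,-130],"yaw":0,"grip":-1},{"xyz":[-14,-50,-130],"yaw":0,"grip":-1},{"xyz":[-28,-106,-130],"yaw":0,"grip":-1}]'; python3 -m jog '[{"xyz":[-14,-55,0],"yaw":0,"grip":-1},{"xyz":[-28,-110,0],"yaw":0,"grip":-1},{"xyz":[-42,-160,0],"yaw":0,"grip":-1},{"xyz":[-42,-160,45],"yaw":0,"grip":-1},{"xyz":[-42,-160,60],"yaw":0,"grip":-1}]'
python3 - <<'E'
from h import *
c=manip.read_camera("wrist");save(c,"wrist7");go(*comp(.035),.0265,84.5)
E
```

```text
clock: 14.98
tcp_pos: [0.5542, 0.0227, 0.1593]
eef_rot: [0.145, 3.137, 0.0]
ft_force: [-0.0, 0.3, -1.8]
gripper_width: 0.0229
finger_force: 39.5
clock: 15.6
tcp_pos: [0.5787, -0.1402, 0.0949]
eef_rot: [-0.15, -3.132, -0.003]
ft_force: [-0.8, 0.3, -1.4]
gripper_width: 0.0227
finger_force: 39.9
[ 0.5784 -0.1395  0.0938] toolY deg 84.6 shift mm [-3.1 -1.2 67.3] yaw 0.1
```

View pics/wrist7.png

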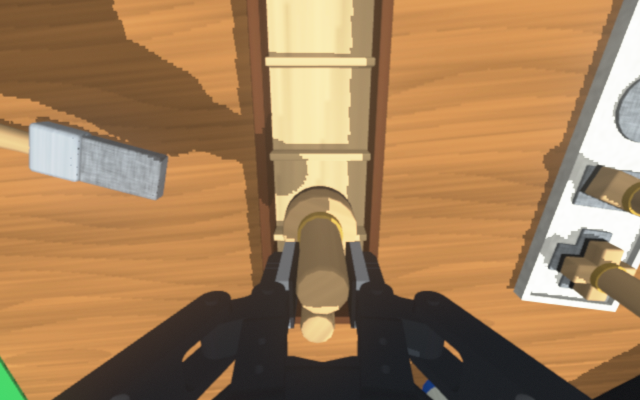

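The round foot hangs between dividers 2 (row 155) and 3 (row 238), centred across. I'll lower it.

```bash
python3 -m jog '[{"xyz":[-1,-1,25],"yaw":0,"grip":-1},{"xyz":[-1,-1,50],"yaw":0,"grip":-1},{"xyz":[-1,-1,62],"yaw":0,"grip":-1},{"xyz":[-1,-1,67],"yaw":0,"grip":-1},{"xyz":[-1,-1,67],"yaw":0,"grip":-1}]'; python3 -c "
from h import *
go(*comp(.035),.0260,84.5);print(manip.get_obs()['ft_force'])"
```

```text
clock: 16.27
tcp_pos: [0.5817, -0.1411, 0.0325]
eef_rot: [0.148, 3.137, -0.0]
ft_force: [-0.8, -0.1, -0.5]
gripper_width: 0.0229
finger_force: 39.9
[ 0.5817 -0.1411  0.0325] toolY deg 84.6 shift mm [0.9 0.2 6.5] yaw 0.1
[-0.78781837 -0.06802204 -0.51878414]
```

```bash
python3 -m jog '[{"xyz":[0,0,3],"yaw":0,"grip":-1},{"xyz":[0,0,6],"yaw":0,"grip":-1},{"xyz":[0,0,6],"yaw":0,"grip":-1},{"xyz":[0,0,6],"yaw":0,"grip":-1}]'; python3 -m jog '[{"xyz":[0,0,0],"yaw":0,"grip":0},{"xyz":[0,0,0],"yaw":0,"grip":0.3},{"xyz":[0,0,0],"yaw":0,"grip":0.3}]';  python3 -m jog '[{"xyz":[0,0,-30],"yaw":0,"grip":0.3},{"xyz":[0,0,-80],"yaw":0,"grip":0.6},{"xyz":[0,0,-125],"yaw":0,"grip":1},{"xyz":[0,0,-125],"yaw":0,"grip":1},{"xyz":[0,0,-125],"yaw":0,"grip":1}]'; python3 -c "
from h import *
go(.602,.117,.152,62.3);go(.602,.117,.028)"
```

```text
clock: 16.77
tcp_pos: [0.5813, -0.1413, 0.0258]
eef_rot: [0.149, 3.138, 0.0]
ft_force: [-0.3, 1.7, -0.8]
gripper_width: 0.0229
finger_force: 39.9
clock: 17.15
tcp_pos: [0.5815, -0.1413, 0.0259]
eef_rot: [0.149, 3.138, -0.0]
ft_force: [0.4, -0.8, 0.1]
gripper_width: 0.0553
finger_force: 0.0
clock: 17.77
tcp_pos: [0.5812, -0.1413, 0.1502]
eef_rot: [-0.149, -3.138, -0.0]
ft_force: [0.9, -1.2, -0.6]
gripper_width: 0.0855
finger_force: 0.0
[ 0.5812 -0.1413  0.1502] toolY deg 84.6 shift mm [  3.8 259.1  -1.8] yaw 22.3
[ 0.5812 -0.1413  0.1502] toolY deg 84.6 shift mm [  3.8 259.1 122.2] yaw None
```

```bash
python3 -m jog '[{"xyz":[1,50,0],"yaw":4,"grip":1},{"xyz":[2,105,0],"yaw":9,"grip":1},{"xyz":[3,160,0],"yaw":14,"grip":1},{"xyz":[4,215,0],"yaw":19,"grip":1},{"xyz":[4,259,0],"yaw":22.3,"grip":1}]';  python3 -m jog '[{"xyz":[0,0,0],"yaw":0,"grip":1},{"xyz":[0,0,30],"yaw":0,"grip":1},{"xyz":[0,0,75],"yaw":0,"grip":1},{"xyz":[0,0,122],"yaw":0,"grip":1},{"xyz":[0,0,122],"yaw":0,"grip":1}]'; python3 -m jog '[{"xyz":[0,0,0],"yaw":0,"grip":0},{"xyz":[0,0,0],"yaw":0,"grip":-1},{"xyz":[0,0,0],"yaw":0,"grip":-1},{"xyz":[0,0,0],"yaw":0,"grip":-1}]' 40; python3 -c "
from h import *
go(*comp(-.035),.155,84.5)"
```

```text
clock: 18.4
tcp_pos: [0.6008, 0.119, 0.1481]
eef_rot: [-0.754, -3.046, 0.002]
ft_force: [-0.2, -0.2, -0.4]
gripper_width: 0.0853
finger_force: 0.0
clock: 19.02
tcp_pos: [0.5977, 0.1152, 0.0222]
eef_rot: [-0.751, -3.039, 0.008]
ft_force: [-0.4, -0.2, -0.2]
gripper_width: 0.0854
finger_force: 0.0
clock: 19.52
tcp_pos: [0.6027, 0.1169, 0.0302]
eef_rot: [0.753, 3.048, 0.001]
ft_force: [-1.2, -0.6, 2.8]
gripper_width: 0.0229
finger_force: 39.9
[0.6027 0.1169 0.0302] toolY deg 62.3 shift mm [ -36.1 -264.6 -125. ] yaw -22.2
```

```bash
python3 -m jog '[{"xyz":[0,0,-40],"yaw":0,"grip":-1},{"xyz":[0,0,-95],"yaw":0,"grip":-1},{"xyz":[0,0,-130],"yaw":0,"grip":-1},{"xyz":[-7,-50,-130],"yaw":-4,"grip":-1},{"xyz":[-14,-105,-130],"yaw":-8,"grip":-1}]'; python3 -m jog '[{"xyz":[0,0,0],"yaw":-1,"grip":-1}]'; python3 -c "
from h import *
go(*comp(-.035),.16,84.5)"
```

```text
clock: 20.15
tcp_pos: [0.5653, 0.017, 0.1593]
eef_rot: [0.531, 3.095, -0.0]
ft_force: [1.0, -0.2, 0.7]
gripper_width: 0.0228
finger_force: 39.6
clock: 20.27
tcp_pos: [0.5646, 0.0145, 0.1592]
eef_rot: [0.516, 3.098, -0.001]
ft_force: [0.3, 0.6, -1.1]
gripper_width: 0.0231
finger_force: 39.9
[0.5646 0.0145 0.1592] toolY deg 71.1 shift mm [   2.4 -157.9   -0.6] yaw -13.4
```

```bash
python3 -m jog '[{"xyz":[1,-50,0],"yaw":-5,"grip":-1},{"xyz":[2,-105,0],"yaw":-9,"grip":-1},{"xyz":[2,-158,0],"yaw":-13.3,"grip":-1},{"xyz":[2,-158,40],"yaw":-13.3,"grip":-1},{"xyz":[2,-158,65],"yaw":-13.3,"grip":-1}]'
python3 - <<'E'
from h import *
c=manip.read_camera("wrist");save(c,"wrist8");go(*comp(-.035),.0265,84.5)
E
```

```text
clock: 20.9
tcp_pos: [0.5125, -0.1314, 0.0921]
eef_rot: [-0.151, -3.137, -0.001]
ft_force: [0.4, 0.6, -1.7]
gripper_width: 0.0229
finger_force: 40.0
[ 0.5109 -0.1306  0.0882] toolY deg 84.5 shift mm [-1.  -3.7 61.6] yaw 0.0
```

View pics/wrist8.png

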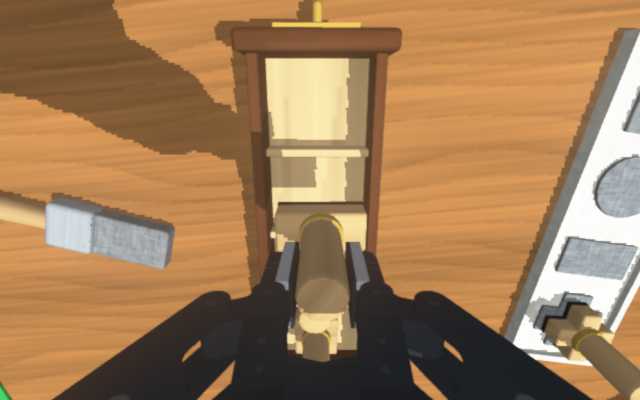

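The bar foot spans columns 273–367, parallel to the divider (row 152) and between the walls. I'll lower it with a small shift.

```bash
python3 -m jog '[{"xyz":[-1,-2,25],"yaw":0,"grip":-1},{"xyz":[-1,-2,45],"yaw":0,"grip":-1},{"xyz":[-1,-2,60],"yaw":0,"grip":-1},{"xyz":[-1,-2,63],"yaw":0,"grip":-1},{"xyz":[-1,-2,63],"yaw":0,"grip":-1}]'; python3 -c "
from h import *
go(*comp(-.035),.0265,84.5);print(manip.get_obs()['ft_force'])"
```

```text
clock: 21.58
tcp_pos: [0.5139, -0.1336, 0.0311]
eef_rot: [0.149, 3.138, -0.0]
ft_force: [-0.2, 0.4, -0.2]
gripper_width: 0.0227
finger_force: 40.0
[ 0.5139 -0.1336  0.0311] toolY deg 84.6 shift mm [ 2.6 -0.8  4.6] yaw 0.1
[-0.15798854  0.36250664 -0.22543897]
```

```bash
python3 -m jog '[{"xyz":[1,0,2],"yaw":0,"grip":-1},{"xyz":[2,0,5],"yaw":0,"grip":-1},{"xyz":[2,0,5],"yaw":0,"grip":-1},{"xyz":[2,0,5],"yaw":0,"grip":-1}]'; python3 -m jog '[{"xyz":[0,0,0],"yaw":0,"grip":0},{"xyz":[0,0,0],"yaw":0,"grip":0.3},{"xyz":[0,0,0],"yaw":0,"grip":0.3}]';  python3 -m jog '[{"xyz":[0,0,-30],"yaw":0,"grip":0.3},{"xyz":[0,0,-80],"yaw":0,"grip":0.6},{"xyz":[0,0,-125],"yaw":0,"grip":1},{"xyz":[0,0,-125],"yaw":0,"grip":1},{"xyz":[0,0,-125],"yaw":0,"grip":1}]'; python3 -c "
from h import *
go(.672,.101,.152,79)"
```

```text
clock: 22.08
tcp_pos: [0.5119, -0.1337, 0.0263]
eef_rot: [0.149, 3.137, -0.001]
ft_force: [0.1, -1.2, 1.9]
gripper_width: 0.0229
finger_force: 40.0
clock: 22.45
tcp_pos: [0.5115, -0.1334, 0.0255]
eef_rot: [-0.149, -3.138, -0.0]
ft_force: [0.4, -0.4, -0.5]
gripper_width: 0.0557
finger_force: 0.0
clock: 23.08
tcp_pos: [0.5115, -0.1333, 0.1501]
eef_rot: [-0.149, -3.137, -0.0]
ft_force: [-0.2, -1.0, 0.3]
gripper_width: 0.0854
finger_force: 0.0
[ 0.5115 -0.1333  0.1501] toolY deg 84.6 shift mm [-137.6  248.5   -2. ] yaw 5.6
```

```bash
python3 -m jog '[{"xyz":[-27,49,0],"yaw":1,"grip":1},{"xyz":[-55,99,0],"yaw":2,"grip":1},{"xyz":[-83,149,0],"yaw":3,"grip":1},{"xyz":[-111,200,0],"yaw":4,"grip":1},{"xyz":[-138,248,0],"yaw":5.6,"grip":1}]';  python3 -m jog '[{"xyz":[0,0,0],"yaw":0,"grip":1},{"xyz":[0,0,30],"yaw":0,"grip":1},{"xyz":[0,0,75],"yaw":0,"grip":1},{"xyz":[0,0,125],"yaw":0,"grip":1},{"xyz":[0,0,125],"yaw":0,"grip":1}]'; python3 -m jog '[{"xyz":[0,0,0],"yaw":0,"grip":0},{"xyz":[0,0,0],"yaw":0,"grip":-1},{"xyz":[0,0,0],"yaw":0,"grip":-1},{"xyz":[0,0,0],"yaw":0,"grip":-1}]' 40; python3 -c "
from h import *
go(*comp(-.105),.155,84.5)"
```

```text
clock: 23.7
tcp_pos: [0.6725, 0.102, 0.1479]
eef_rot: [-0.303, -3.123, 0.001]
ft_force: [1.1, 0.2, 0.0]
gripper_width: 0.0856
finger_force: 0.0
clock: 24.32
tcp_pos: [0.6676, 0.099, 0.0184]
eef_rot: [-0.302, -3.114, 0.004]
ft_force: [0.5, -0.7, -0.3]
gripper_width: 0.0851
finger_force: 0.0
clock: 24.82
tcp_pos: [0.6734, 0.1003, 0.0278]
eef_rot: [0.302, 3.124, 0.0]
ft_force: [-0.0, 0.2, 5.4]
gripper_width: 0.0228
finger_force: 39.1
[0.6734 0.1003 0.0278] toolY deg 79.0 shift mm [ 183.7 -267.9 -127.9] yaw -5.5
```

```bash
python3 -m jog '[{"xyz":[0,0,-40],"yaw":0,"grip":-1},{"xyz":[0,0,-95],"yaw":0,"grip":-1},{"xyz":[0,0,-130],"yaw":0,"grip":-1},{"xyz":[30,-44,-130],"yaw":-1,"grip":-1},{"xyz":[62,-90,-130],"yaw":-2,"grip":-1}]'; python3 -m jog '[{"xyz":[30,-44,0],"yaw":-1,"grip":-1},{"xyz":[62,-90,0],"yaw":-2,"grip":-1},{"xyz":[94,-136,0],"yaw":-3,"grip":-1},{"xyz":[122,-178,0],"yaw":-3.5,"grip":-1},{"xyz":[122,-178,0],"yaw":-3.5,"grip":-1}]'; python3 -m jog '[{"xyz":[0,0,30],"yaw":0,"grip":-1},{"xyz":[0,0,50],"yaw":0,"grip":-1},{"xyz":[0,0,50],"yaw":0,"grip":-1}]'
python3 - <<'E'
from h import *
c=manip.read_camera("wrist");save(c,"wrist9");go(*comp(-.105),.0240,84.5)
for u,v,z in [(-.141,.04,.042),(-.141,-.04,.042),(-.073,-.04,.028),(-.073,.04,.028),(-.105,0,.042)]:
    print((u,v,z),proj(c,[*comp(u,v),z]).round(0))
E
```

```text
clock: 25.45
tcp_pos: [0.5939, 0.0235, 0.1558]
eef_rot: [0.244, 3.132, -0.0]
ft_force: [0.1, -1.0, -0.0]
gripper_width: 0.023
finger_force: 39.3
clock: 26.08
tcp_pos: [0.4443, -0.1348, 0.1563]
eef_rot: [0.158, 3.137, -0.002]
ft_force: [0.9, 0.4, -0.9]
gripper_width: 0.0227
finger_force: 39.4
clock: 26.45
tcp_pos: [0.445, -0.1318, 0.1034]
eef_rot: [-0.15, -3.134, -0.002]
ft_force: [0.2, 0.7, -0.1]
gripper_width: 0.0223
finger_force: 39.4
[ 0.4457 -0.1321  0.105 ] toolY deg 84.5 shift mm [ 4.5  4.2 81. ] yaw 0.0
(-0.141, 0.04, 0.042) [378. 148.]
(-0.141, -0.04, 0.042) [273. 148.]
(-0.073, -0.04, 0.028) [279. 223.]
(-0.073, 0.04, 0.028) [371. 223.]
(-0.105, 0, 0.042) [326. 193.]
```

View pics/wrist9.png

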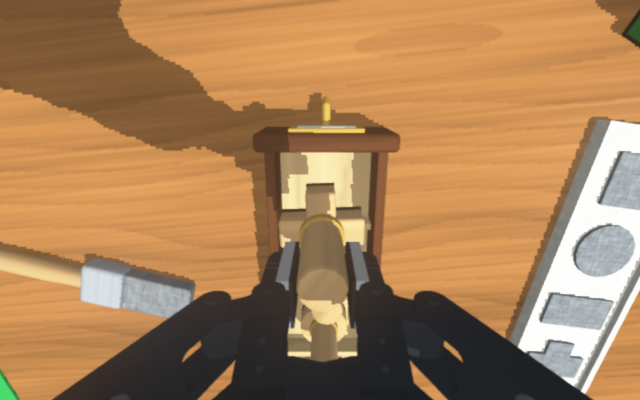

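The cross foot is aligned in the nearest compartment and needs about 3 mm toward the robot and 4 mm left. I'll correct that while lowering.

```bash
python3 -m jog '[{"xyz":[3,4,20],"yaw":0,"grip":-1},{"xyz":[3,4,40],"yaw":0,"grip":-1},{"xyz":[3,4,55],"yaw":0,"grip":-1},{"xyz":[3,4,70],"yaw":0,"grip":-1},{"xyz":[3,4,70],"yaw":0,"grip":-1}]'; python3 -m jog '[{"xyz":[0,0,2],"yaw":0,"grip":-1}]';python3 -c "
from h import *
go(*comp(-.105),.0240,84.5);print(manip.get_obs()['ft_force'])"
```

```text
clock: 27.12
tcp_pos: [0.4425, -0.1282, 0.0341]
eef_rot: [-0.152, -3.135, -0.001]
ft_force: [0.4, 0.3, -1.4]
gripper_width: 0.0229
finger_force: 39.4
clock: 27.25
tcp_pos: [0.4438, -0.1286, 0.0343]
eef_rot: [0.152, 3.137, -0.001]
ft_force: [-0.6, -1.0, -0.1]
gripper_width: 0.0231
finger_force: 39.4
[ 0.4438 -0.1286  0.0343] toolY deg 84.5 shift mm [ 2.4  1.  10.3] yaw -0.0
[-0.64135685 -0.98844502 -0.06563222]
```

```bash
python3 -m jog '[{"xyz":[1,0,4],"yaw":0,"grip":-1},{"xyz":[1,0,8],"yaw":0,"grip":-1},{"xyz":[1,0,8],"yaw":0,"grip":-1},{"xyz":[1,0,8],"yaw":0,"grip":-1}]';python3 -c "
from h import *
go(*comp(-.105),.0240,84.5)"
```

```text
clock: 27.75
tcp_pos: [0.4424, -0.1284, 0.0258]
eef_rot: [0.152, 3.138, -0.0]
ft_force: [-0.7, -0.1, -0.7]
gripper_width: 0.0226
finger_force: 39.4
[ 0.4424 -0.1284  0.0258] toolY deg 84.5 shift mm [1.  0.8 1.8] yaw -0.0
```

```bash
python3 -m jog '[{"xyz":[0,0,2],"yaw":0,"grip":-1},{"xyz":[0,0,2],"yaw":0,"grip":-1},{"xyz":[0,0,2],"yaw":0,"grip":-1}]'; python3 -m jog '[{"xyz":[0,0,0],"yaw":0,"grip":0},{"xyz":[0,0,0],"yaw":0,"grip":0.3},{"xyz":[0,0,0],"yaw":0,"grip":0.3}]';  python3 -m jog '[{"xyz":[0,0,-30],"yaw":0,"grip":0.3},{"xyz":[0,0,-80],"yaw":0,"grip":0.6},{"xyz":[0,0,-125],"yaw":0,"grip":1},{"xyz":[0,50,-150],"yaw":0,"grip":1},{"xyz":[0,100,-150],"yaw":0,"grip":1}]'; python3 -m jog '[{"xyz":[0,60,0],"yaw":0,"grip":1},{"xyz":[0,120,0],"yaw":0,"grip":1},{"xyz":[0,180,0],"yaw":0,"grip":1},{"xyz":[0,180,0],"yaw":0,"grip":1},{"xyz":[0,180,0],"yaw":0,"grip":1}]'
python3 - <<'E'
from h import *
out=[]
for n,(x,y) in [("top",(350,80)),("scene",(160,180))]:
    c=manip.read_camera(n);im=c["image"][:,:,::-1].copy()
    for u in (-.105,-.035,.035,.105): print(n,u,proj(c,[*comp(u),.1]).round(0))
    out.append(cv2.resize(im[y:y+200,x:x+130],(390,600),interpolation=2))
cv2.imwrite("pics/fin.png",np.hstack(out))
E
```

```text
clock: 28.12
tcp_pos: [0.4425, -0.1285, 0.0239]
eef_rot: [0.152, 3.137, -0.0]
ft_force: [0.2, -1.0, 1.5]
gripper_width: 0.0227
finger_force: 39.5
clock: 28.5
tcp_pos: [0.4423, -0.1283, 0.0237]
eef_rot: [-0.152, -3.138, -0.0]
ft_force: [-0.4, -0.3, -0.4]
gripper_width: 0.0554
finger_force: 0.0
clock: 29.12
tcp_pos: [0.4532, -0.0283, 0.1768]
eef_rot: [0.155, 3.132, -0.001]
ft_force: [1.0, 0.4, -0.3]
gripper_width: 0.0855
finger_force: 0.0
clock: 29.75
tcp_pos: [0.4693, 0.1502, 0.1735]
eef_rot: [-0.151, -3.138, 0.001]
ft_force: [0.8, 0.3, 0.2]
gripper_width: 0.0853
finger_force: 0.0
top -0.105 [411. 231.]
top -0.035 [414. 191.]
top 0.035 [418. 150.]
top 0.105 [422. 110.]
scene -0.105 [207. 196.]
scene -0.035 [214. 225.]
scene 0.035 [223. 260.]
scene 0.105 [232. 302.]
```

View pics/fin.png

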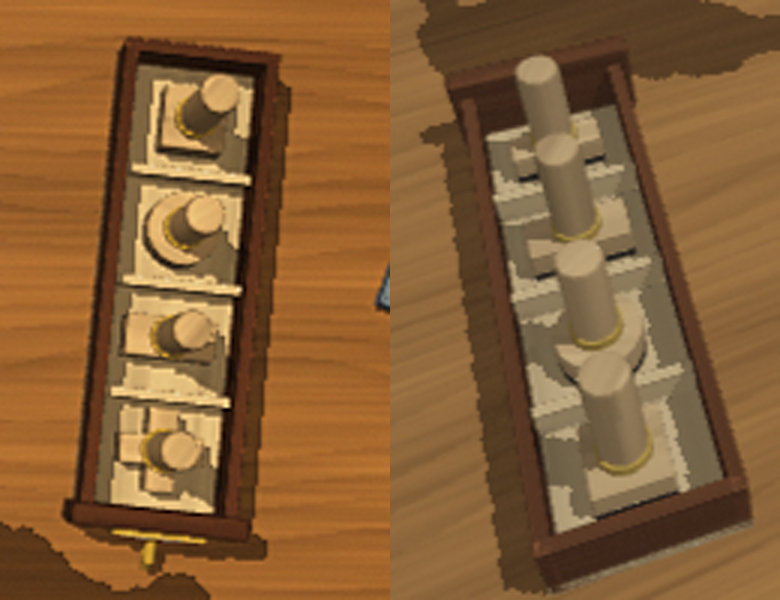

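The final view shows all four upright on their floors, from far to near: square, round, bar, cross. The gripper is clear, so I'm handing in.

```bash
python3 -c "
from h import *
print(manip.close_job())"
```

```text
the job is handed in; nothing more can be done
None
```

All four stamps stand upright in the drawer in reverse order (nearest you: cross, bar, round, square), and the job is handed in at about 30 s on the robot clock; the hand-in gave no verdict.

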